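# Hang the loaded crucible carrier on the spring-balanced swing arm

## Robot

A 7-joint arm with a two-finger parallel gripper is mounted at the origin on a cart in front of the work surface, level with it; the furniture and walls round the work are solid. World frame = base frame: x ahead of the robot, y to its left, z up, the work surface at z = 0. Lengths are in m, angles in rad, forces in N, time in s.
With the tool pointing down it reaches from about 0.425 to 0.825 m from the base axis. Payload 3.6 kg.
Tool frame: the origin (TCP) lies at the very end of the fingers, on their centre line; the grasp point (between the pads) lies 19 mm behind it (grasp_offset is the distance from the TCP to the grasp point, in m); z points along the fingers, x is the direction in which the jaws open and shut, and the axes are right-handed (so a half turn about z gives the same grasp; the last joint's range is limited). The gripper opens to 85 mm and grips with 20 to 120 N. Pads are 22 mm wide; open, the fingers measure 114 mm over their backs; the gripper's body (76 mm by 85 mm) begins 54 mm behind the grasp point. The pads swing forward as they close: fully open they stand 13 mm farther back than shut.
Start: joints at [1.308, 0.615, -0.013, 1.423, 0.008, 1.103, -0.04], TCP at [0.152, -0.632, 0.231] pointing down, gripper open.
Joint ranges: [-3.12, 3.12], [-0.3, 2.06], [-1.34, 1.32], [0.26, 2.42], [-1.36, 4.5], [0.01, 1.98], [-2.84, 2.84]. Speed limits (rad/s): [2.79, 2.79, 3.14, 3.14, 3.14, 3.14, 3.14].

## Interface

Orientations are given as a unit quaternion [w, x, y, z].
In Python, from cell import movep, move_linear, movej, gripper_to, wait, ik, snapshot, PlanningError, finish_job, read_time, read_q, read_joint_velocities, read_effort, read_tool_pos, read_ee_rot, read_ft_force, read_wrist_torque, read_grip_width, grasp_offset gives the robot as it stands. Calls block until the motion is done:
- movep(position, orientation): joint-space move of the TCP to a pose.
- move_linear(position, rot=None, vel=0.15, f_stop=None): straight line of the TCP; rot=None keeps the orientation; vel is the mean speed in m/s. With f_stop (N) it stops when the force on the tool has changed by that much, and returns True; else False.
- movej(angles): joint-space move.
- gripper_to(opening): opening from 0.0 (shut) to 1.0 (fully open); the grip force is fixed at half the most; returns when the fingers have stopped.
- wait(seconds).
- ik(position, orientation): joint angles nearest the present ones, or None.
- snapshot(name): name is "side" or "top" or "wrist"; returns a dict with "color" (420x560x3 uint8, red, green, blue), "z_map" (420x560 float32, m along the optical axis (not along the pixel's ray), 0 where there is no reading), "vertical_fov" (degrees; the focal length in pixels is half the picture's height over the tangent of half this angle, whatever the lens; pixels are square), "cx", "cy" (the principal point, pixels), "distortion" ([k1, k2, p1, p2, k3] as OpenCV has them; the pictures are not rectified), "position" and "attitude" of the camera in the world. Camera axes: x right, y up, looking along -z (the intrinsics and any distortion apply to the point x, -y, -z); pixel columns grow to the right and rows downward; lengths in m; the calibration is good to about 2 mm. A picture is of the moment at which its call begins.
A pose or a line that the arm cannot do raises PlanningError and nothing moves.
- finish_job(): hands the job in, once; it reports no verdict.
Readings, each from a call of its own:
- read_time(): time.
- read_q(): joint angles.
- read_joint_velocities(): joint speeds.
- read_effort(): joint torques, N m.
- read_tool_pos(): TCP position.
- read_ee_rot(): TCP orientation.
- read_ft_force(): force on the tool from outside, world axes, zero at the start.
- read_wrist_torque(): the same for the moment, N m.
- read_grip_width(): opening from 0.0 (shut) to 1.0 (fully open).
Only numpy, scipy, OpenCV 4.12 (cv2) and the standard library are available. Lean on these libraries where they do the work, as an engineer would, in place of code of your own. Each camera call takes 0.05 s, during which the arm holds its last target.

## Task

Lift the crucible carrier by its black grip tab, with the crucible standing in it, and hang its wire bail on the hook at the end of the spring-balanced swing arm. Ease it down slowly and gently: the arm sinks as it takes the weight, and you may let go only once the arm carries the whole load and has come to rest, so that it neither drops nor springs up. Keep the crucible in the carrier, do not force the arm, and leave the other things on the bench alone.

Things in the scene. Friction and masses are not known exactly. Their poses are not given: they have to be found in the camera images.
- carrier: Loose steel carrier, 0.33-0.85 kg with crucible. Origin: centre of underside. Tray 72 mm across, 14 high, floor 4. 7 mm wires rise from its +y and -y rim to z=94, then slope inward to a peak (wire axis z=112): the bail lies in the y-z plane; its window, 60 mm high above the crucible (z=42), is open along x. On top a black grip tab, z=124 to 164, 11 mm thick along x, 28 wide along y
- grip_tab (a point): the middle of the black grip tab, 146 mm above the carrier's underside; pinch it across the carrier's x, pads centred here or a little below but with fingertips above z = 124 mm
- bail_apex (a point): underside of the bail's peak, 108.5 mm above the carrier's underside; this rests on the hook
- crucible: white conical ceramic crucible, 48 mm wide, 38 mm high, standing loose in the carrier's tray; origin: centre of its underside
- stand: grey bench stand of the swing arm, base plate 140 x 120 mm, steel column, pivot pin 200 mm above the worktop straight above the origin (origin: centre of the underside). Heavy and fixed. The arm points along the stand's -x axis
- hook_seat (a point): where the bail hangs: top of the 8 mm hook rod, 190 mm from the pivot; free rod reaches 24 mm from here either way along the arm, between a 20 mm black collar (pivot side) and the upturned end. Moves with the arm; its x axis runs along the arm toward the pivot
- hook_tip (a point): top of the hook's upturned end, 13 mm above the rod's top and 29 mm outside hook_seat measured along the arm (22 mm higher than hook_seat while the arm is empty); beyond it the way is free: pass the bail's window over it from outside, moving along the arm toward the pivot
- swing_arm (a joint): tilt of the spring arm, rad: 0 = empty, on its upper stop (outer end raised 0.3 rad above level), grows as it sinks, lower stop 0.8. Starts to sink at about 2 N on the hook, then about 0.1 rad (19 mm at the hook) per newton. Lightly damped: bounces if let go before or beyond balance. A push along the arm also props or sinks it: ease that to zero too
- vial_a: bystander: glass vial with black cap, 25 mm wide, 54 high; origin under its centre
- vial_b: bystander: small glass vial with green cap, 20 mm wide, 42 high; origin under its centre
- petri: bystander: petri dish 94 mm wide, 16 high; origin under its centre
- spare_crucible: bystander: small dark crucible 33 mm wide, 26 high; origin under its centre
- tweezers_1: bystander: steel tweezers 120 mm long, 9 high, lying on the bench; origin under its centre
- marker: bystander: white marker pen with blue cap, 130 mm long, 12 high, lying on the bench; origin under its centre
- timer: bystander: white bench timer 62 mm square, 18 high, between the two tall microscopes on the right of the bench (swing over these with the fingertips about 0.5 m above the bench); origin under its centre

How it is judged:
By the outcome, as a careful person would: the job done as asked, in the order asked, and still so for the second after the job is handed in, with the robot touching nothing.
It also fails if it takes over 72 s, if anything falls off the work surface, if the arm or the gripper's body presses on something with over 40 N, if the wrist force passes 120 N, or if a joint passes its speed limit or range.

## Working session

There is one attempt and no reset: what is moved stays moved. The work goes in short steps, each a Python script; the robot and the scene stay as the last script left them, time stands still between calls to the robot, and variables do not carry over. Pictures are saved under pics/ and viewed, and the job is handed in when it is done.

```bash
ls; mkdir -p pics; cat > h.py <<'E'
import numpy as np, cv2
from cell import *
from scipy.spatial.transform import Rotation as R
def snap(n,f):
    s=snapshot(n); cv2.imwrite('pics/%s.png'%f,s['color'][:,:,::-1])
    np.save('pics/%s.npy'%f,s,allow_pickle=True); return s
def load(f): return np.load('pics/%s.npy'%f,allow_pickle=True).item()
def Rq(a):
    a=np.array(a,float)
    return a if a.shape==(3,3) else R.from_quat(a[[1,2,3,0]]).as_matrix()
def ray(s,uv):
    uv=np.array(uv,float).reshape(-1,1,2); f=s['color'].shape[0]/2/np.tan(np.radians(s['vertical_fov'])/2)
    K=np.array([[f,0,s['cx']],[0,f,s['cy']],[0,0,1.]])
    n=cv2.undistortPoints(uv,K,np.array(s['distortion'],float)).reshape(-1,2)
    d=np.c_[n[:,0],-n[:,1],-np.ones(len(n))]
    return np.array(s['position']),d@Rq(s['attitude']).T
def onz(s,uv,z):
    o,d=ray(s,uv); return o+d*((z-o[2])/d[:,2])[:,None]
def depth(s,uv):
    o,d=ray(s,uv); uv=np.round(np.array(uv).reshape(-1,2)).astype(int)
    return o+d*s['z_map'][uv[:,1],uv[:,0]][:,None]
def proj(s,P):
    P=np.array(P,float).reshape(-1,3); f=s['color'].shape[0]/2/np.tan(np.radians(s['vertical_fov'])/2)
    c=(P-np.array(s['position']))@Rq(s['attitude']); c=c*[1,-1,-1]
    K=np.array([[f,0,s['cx']],[0,f,s['cy']],[0,0,1.]])
    return cv2.projectPoints(c,np.zeros(3),np.zeros(3),K,np.array(s['distortion'],float))[0].reshape(-1,2)
def cloud(s):
    h,w=s['z_map'].shape; u,v=np.meshgrid(np.arange(w),np.arange(h))
    o,d=ray(s,np.c_[u.ravel(),v.ravel()]); return (o+d*s['z_map'].ravel()[:,None]).reshape(h,w,3)
E
python3 - <<'E'
from h import *
for n in ['side','top','wrist']:
    s=snap(n,n+'0'); print(n,{k:v for k,v in s.items() if k not in('color','z_map')},(s['z_map']>0).mean())
print(read_time(),read_tool_pos(),read_ee_rot(),read_ft_force(),read_grip_width(),grasp_offset)
E
```

```text
pics
side {'vertical_fov': 42.603065093378135, 'cx': 281.823436461629, 'cy': 202.04641926978812, 'distortion': array([-0.01258715,  0.        ,  0.        ,  0.        ,  0.        ]), 'position': array([0.59711981, 0.55378958, 1.30421309]), 'attitude': array([0.01191348, 0.00132719, 0.24486295, 0.9694836 ])} 0.9961947278911565
top {'vertical_fov': 54.77064027251152, 'cx': 277.07060918523484, 'cy': 206.72907050642726, 'distortion': array([-0.01638312,  0.        ,  0.        ,  0.        ,  0.        ]), 'position': array([ 0.48398911, -0.05246658,  1.10204668]), 'attitude': array([-0.69628074, -0.03198734,  0.03188182,  0.71634733])} 0.9961862244897959
wrist {'vertical_fov': 68.42100439258856, 'cx': 279.49421245875953, 'cy': 208.74460354550956, 'distortion': array([-0.02203017,  0.        ,  0.        ,  0.        ,  0.        ]), 'position': array([ 0.2306259 , -0.61206808,  0.37263264]), 'attitude': array([ 0.77617123, -0.12333911,  0.09904365, -0.61035731])} 0.9959608843537415
0.15 [ 0.15232879 -0.63126338  0.23036899] [-6.31473236e-04  7.85695202e-01 -6.18612909e-01 -8.47759537e-04] [-0.14310426 -0.45019762 -0.90077778] 1.0000082409286342 0.0187
```

View pics/side0.png

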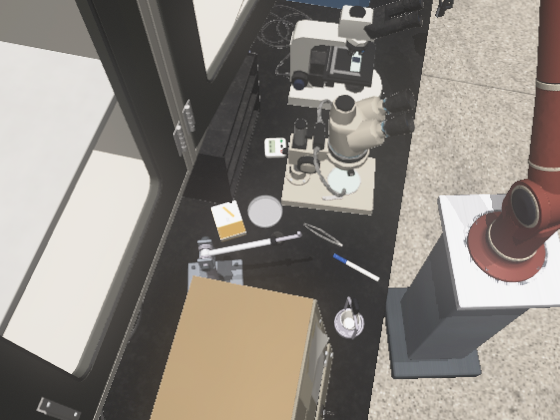

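View pics/top0.png

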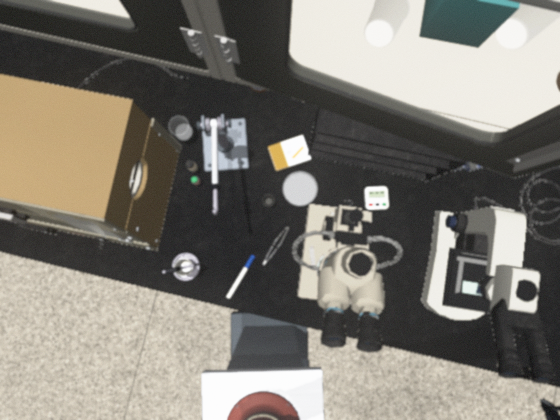

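View pics/wrist0.png

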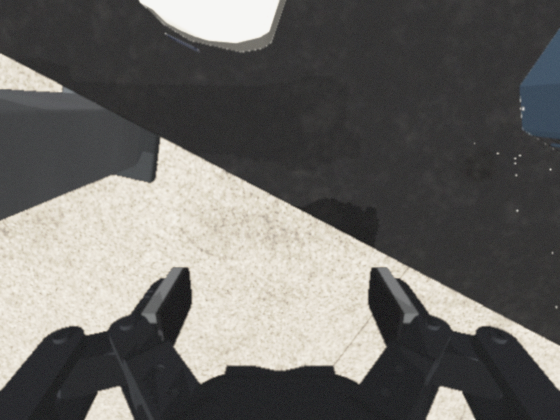

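The carrier is at about (348,322) in the side view and (185,266) in the top view. The stand is at (225,145) in the top view, with its arm running down to the tip at about (214,210), and the brown oven is close on the left. Next I'll enlarge these areas and read the depth.

```bash
python3 - <<'E'
from h import *
for n,(u,v,w,h) in {'top0':(150,100,140,200),'side0':(170,220,230,130)}.items():
    s=load(n); k=min(800//w,600//h); c=cv2.resize(s['color'][v:v+h,u:u+w,::-1],None,fx=k,fy=k,interpolation=cv2.INTER_CUBIC); cv2.imwrite('pics/%s_crop.png'%n,c); print(n,k)
    C=cloud(s)
    print('table z', np.median(C[...,2][(abs(C[...,2])<.02)]))
    hh=np.clip(C[...,2]/.35*255,0,255).astype(np.uint8)
    cv2.imwrite('pics/%s_h.png'%n,cv2.resize(cv2.applyColorMap(hh,cv2.COLORMAP_JET)[v:v+h,u:u+w],None,fx=k,fy=k,interpolation=cv2.INTER_NEAREST))
E
```

```text
top0 3
table z 0.0008007840473158723
side0 3
table z 0.0013686486984608726
```

View pics/top0_crop.png

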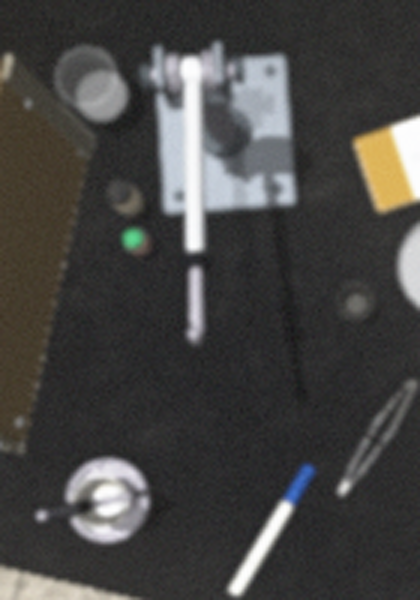

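View pics/top0_h.png

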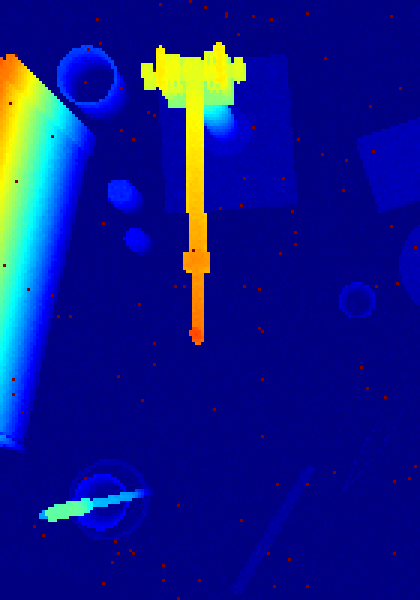

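View pics/side0_crop.png

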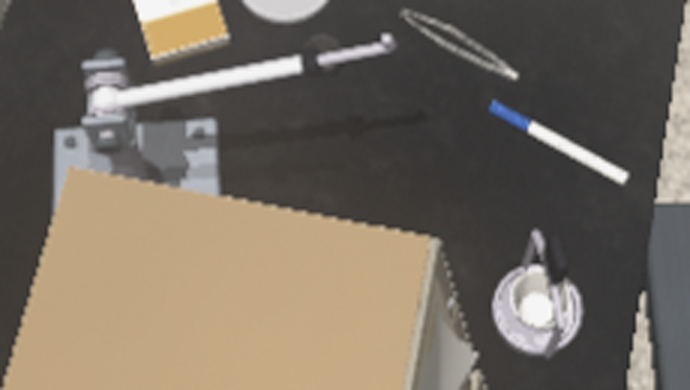

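View pics/side0_h.png

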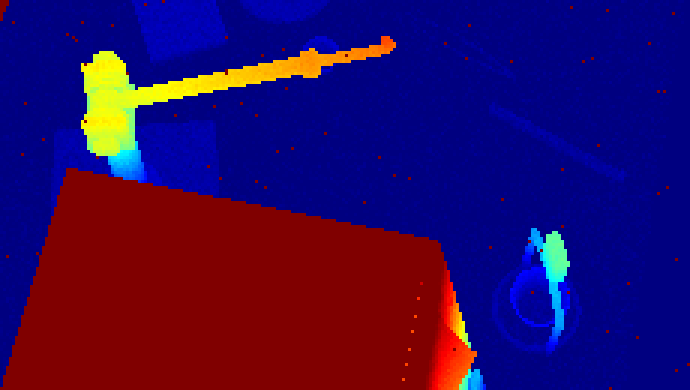

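The carrier tray is at about (185,267) in the top view, with the tab at (172,270). The hook tip is at (215,211), the pivot at (214,122), and vial_b's green cap at (195,179). The depth map picks out the tab, wires and hook clearly, so I'll measure them.

```bash
python3 - <<'E'
from h import *
np.set_printoptions(precision=4,suppress=True)
for n in ['top0','side0']:
    s=load(n); C=cloud(s).reshape(-1,3); col=s['color'].reshape(-1,3)
    g=np.isfinite(C).all(1)&(s['z_map'].ravel()>0)
    # carrier region guess
    c0=onz(s,[(185,267)] if n=='top0' else [(348,322)],0.014)[0]; print(n,'tray guess',c0)
    m=g&(np.hypot(C[:,0]-c0[0],C[:,1]-c0[1])<.07)&(C[:,2]>.005)
    P=C[m]; 
    t=P[(P[:,2]>.13)&(P[:,2]<.175)]; w=P[(P[:,2]>.06)&(P[:,2]<.175)]; r=P[(P[:,2]>.008)&(P[:,2]<.02)]
    print('tab',len(t),t.mean(0),t.min(0),t.max(0)); 
    for q,nm in((t,'tab'),(w,'bail')):
        cv=np.linalg.svd(q[:,:2]-q[:,:2].mean(0))[2][0]; print(nm,'dir',np.degrees(np.arctan2(cv[1],cv[0])))
    (x,y),rad=cv2.minEnclosingCircle(r[:,:2].astype(np.float32)); print('tray',x,y,rad,len(r), 'bail mean',w.mean(0))
    (x,y),rad=cv2.minEnclosingCircle(P[(P[:,2]>.038)&(P[:,2]<.046),:2].astype(np.float32)); print('cruc',x,y,rad)
    # arm
    h0=onz(s,[(215,211)] if n=='top0' else [(300,234)],0.27)[0]; print('tip guess',h0)
    m=g&(C[:,2]>.19)&(C[:,2]<.33)&(np.hypot(C[:,0]-h0[0],C[:,1]-h0[1])<.26)&(C[:,1]<h0[1]+.05)
    A=C[m]; tip=A[A[:,2]>.265]; print('hi pts',len(tip),tip.mean(0), tip[:,2].max(), A[:,0].min())
    for x in np.arange(A[:,0].min(),A[:,0].max(),.01):
        b=A[(A[:,0]>=x)&(A[:,0]<x+.01)]
        if len(b): print('%.3f n%d y %.4f [%.4f %.4f] z med %.4f max %.4f'%(x+.005,len(b),np.median(b[:,1]),b[:,1].min(),b[:,1].max(),np.median(b[:,2]),b[:,2].max()))
E
```

```text
top0 tray guess [0.4284 0.196  0.014 ]
tab 78 [0.4311 0.1913 0.1599] [0.4233 0.1793 0.1305] [0.4379 0.2083 0.1696]
tab dir 101.50895340204741
bail dir -78.96723674927001
tray 0.43047016859054565 0.19239608943462372 0.03761263191699982 203 bail mean [0.4323 0.1849 0.1358]
cruc 0.4326212406158447 0.18716290593147278 0.03142957761883736
tip guess [0.5542 0.0747 0.27  ]
hi pts 268 [ 0.4418 -0.1247  0.2955] 0.3144762847442223 0.3943089827668729
0.399 n20 y -0.1309 [-0.1360 -0.1294] z med 0.3028 max 0.3091
0.409 n35 y -0.1355 [-0.1419 -0.1312] z med 0.3011 max 0.3134
0.419 n51 y -0.1401 [-0.1490 -0.1332] z med 0.3016 max 0.3109
0.429 n57 y -0.1458 [-0.1539 -0.1354] z med 0.2949 max 0.3046
0.439 n55 y -0.1549 [-0.1593 -0.1449] z med 0.2712 max 0.3079
0.449 n51 y -0.1592 [-0.1639 -0.1553] z med 0.2707 max 0.3133
0.459 n34 y -0.1650 [-0.1689 -0.1597] z med 0.3041 max 0.3145
0.469 n6 y -0.1696 [-0.1712 -0.1680] z med 0.3018 max 0.3091
0.479 n14 y -0.0920 [-0.0975 -0.0888] z med 0.1962 max 0.2034
0.489 n30 y -0.0993 [-0.1783 -0.0910] z med 0.2117 max 0.2323
0.499 n112 y -0.1414 [-0.1785 -0.0973
[... 3418 characters left out ...]
 y 0.0826 [0.0755 0.0871] z med 0.2334 max 0.2388
0.679 n24 y 0.0842 [0.0772 0.0885] z med 0.2316 max 0.2341
0.689 n30 y 0.0841 [0.0757 0.0895] z med 0.2267 max 0.2329
0.699 n24 y 0.0842 [0.0760 0.0895] z med 0.2242 max 0.2283
0.709 n29 y 0.0841 [0.0773 0.0886] z med 0.2201 max 0.2250
0.719 n25 y 0.0846 [0.0783 0.0893] z med 0.2177 max 0.2210
0.729 n28 y 0.0858 [0.0792 0.0900] z med 0.2142 max 0.2189
0.739 n37 y 0.0889 [0.0774 0.1088] z med 0.2112 max 0.2212
0.749 n146 y 0.0894 [0.0484 0.1232] z med 0.2106 max 0.2248
0.759 n157 y 0.0889 [0.0467 0.1233] z med 0.2121 max 0.2276
0.769 n113 y 0.0852 [0.0483 0.1230] z med 0.2108 max 0.2280
0.779 n9 y 0.0685 [0.0626 0.0756] z med 0.2066 max 0.2244
```

Both views agree. The tab centre is about (0.431, 0.194), with the bail plane at roughly 102°. The rod at the seat is z≈0.261 against an expected 0.260, the tip is z≈0.283, and the pivot is near (0.757, 0.085). Next I'll check the clearances to the oven, vials and microscopes, and whether the poses are reachable.

```bash
python3 - <<'E'
from h import *
np.set_printoptions(precision=3,suppress=True)
for n in ['top0','side0']:
    s=load(n); C=cloud(s).reshape(-1,3)
    for lo,hi in((.03,.06),(.06,.15),(.15,.25),(.25,.4),(.4,.7)):
        m=(C[:,0]>.3)&(C[:,0]<.8)&(C[:,1]>.1)&(C[:,1]<.6)&(C[:,2]>lo)&(C[:,2]<hi)&(np.hypot(C[:,0]-.431,C[:,1]-.194)>.06)
        B=C[m]
        print(n,lo,hi,len(B)); 
        for x in np.arange(.3,.8,.05):
            b=B[(B[:,0]>=x)&(B[:,0]<x+.05)]
            if len(b)>5: print('   x%.2f ymin %.3f p5 %.3f'%(x,b[:,1].min(),np.percentile(b[:,1],5)))
    if n=='top0':
        for nm,uv,z in(('vial_b',(194.3,179.5),.042),('vial_a?',(190,163),.054),('glass',(181,128),.06)): print(nm,onz(s,[uv],z))
        m=(C[:,1]<0)&(C[:,0]>.3)&(C[:,0]<.8); print('micro max z',C[m&(C[:,2]<.8)][:,2].max())
def q(yaw): # tool down, tool x along yaw
    x=np.array([np.cos(yaw),np.sin(yaw),0]); z=np.array([0,0,-1.]); M=np.c_[x,np.cross(z,x),z]
    a=R.from_matrix(M).as_quat(); return a[[3,0,1,2]]
for yaw in(12,192,3,183,93,3-90):
    for p in((.431,.194,.127),(.431,.194,.5),(.431,.194,.3),(.5,.075,.33),(.576,.077,.28),(.576,.077,.15)):
        a=ik(p,q(np.radians(yaw))); print(yaw,p,None if a is None else np.array(a))
E
```

```text
top0 0.03 0.06 716
   x0.45 ymin 0.263 p5 0.265
   x0.50 ymin 0.253 p5 0.255
   x0.55 ymin 0.241 p5 0.242
   x0.60 ymin 0.230 p5 0.231
   x0.65 ymin 0.153 p5 0.157
   x0.70 ymin 0.162 p5 0.164
   x0.75 ymin 0.174 p5 0.175
top0 0.06 0.15 1920
   x0.45 ymin 0.263 p5 0.265
   x0.50 ymin 0.253 p5 0.255
   x0.55 ymin 0.241 p5 0.243
   x0.60 ymin 0.230 p5 0.231
   x0.65 ymin 0.218 p5 0.219
   x0.70 ymin 0.203 p5 0.204
   x0.75 ymin 0.173 p5 0.177
top0 0.15 0.25 2682
   x0.50 ymin 0.253 p5 0.255
   x0.55 ymin 0.241 p5 0.243
   x0.60 ymin 0.230 p5 0.231
   x0.65 ymin 0.218 p5 0.220
   x0.70 ymin 0.100 p5 0.104
   x0.75 ymin 0.100 p5 0.101
top0 0.25 0.4 19015
   x0.50 ymin 0.251 p5 0.255
   x0.55 ymin 0.240 p5 0.246
   x0.60 ymin 0.229 p5 0.235
   x0.65 ymin 0.217 p5 0.222
   x0.70 ymin 0.204 p5 0.211
   x0.75 ymin 0.202 p5 0.244
top0 0.4 0.7 3342
   x0.75 ymin 0.100 p5 0.104
vial_b [[0.659 0.163 0.042]]
vial_a? [[0.701 0.172 0.054]]
glass [[0.794 0.193 0.06 ]]
micro max z 0.7522146905306354
side0 0.03 0.06 129
   x0.45 ymin 0.264 p5 0.271
   x0.50 ymin 0.346 p5 0.351
side0 0.06 0.15 417
   x
[... 2426 characters left out ...]
87  0.428  1.177  0.677]
93 (0.5, 0.075, 0.33) [ 0.577  0.539 -1.241  1.651  0.523  1.334  0.875]
93 (0.576, 0.077, 0.28) [ 0.389  0.621 -0.971  1.54   0.528  1.263  0.965]
93 (0.576, 0.077, 0.15) [ 0.309  0.724 -0.811  1.712  0.616  0.98   0.889]
-87 (0.431, 0.194, 0.127) [-0.19   0.523 -0.402  2.036  0.331  0.644 -2.33 ]
-87 (0.431, 0.194, 0.5) [-0.606  0.183  0.177  1.367 -0.032  1.595 -1.951]
-87 (0.431, 0.194, 0.3) [ 0.216  0.398 -0.968  1.788  0.358  1.145 -2.386]
-87 (0.5, 0.075, 0.33) [ 0.215  0.343 -0.571  1.66   0.197  1.196 -1.92 ]
-87 (0.576, 0.077, 0.28) [ 0.093  0.49  -0.418  1.55   0.211  1.147 -1.887]
-87 (0.576, 0.077, 0.15) [-0.05   0.604 -0.191  1.723  0.147  0.829 -1.826]
```

```bash
python3 - <<'E'
from h import *
for n in ['top0','side0']:
    C=cloud(load(n)).reshape(-1,3)
    for y in np.arange(.24,.5,.03):
        b=C[(C[:,1]>=y)&(C[:,1]<y+.03)&(C[:,2]>.05)&(C[:,0]<.8)&(C[:,0]>.37)]
        if len(b)>3: print(n,'y%.2f xmin %.3f p2 %.3f, zmax %.3f'%(y,b[:,0].min(),np.percentile(b[:,0],2),np.percentile(b[:,2],99)), 'z of nearest', b[np.argsort(b[:,0])[:5],2].round(2))
E
```

```text
top0 y0.24 xmin 0.481 p2 0.505, zmax 0.390 z of nearest [0.05 0.06 0.06 0.07 0.07]
top0 y0.27 xmin 0.481 p2 0.496, zmax 0.390 z of nearest [0.05 0.06 0.06 0.06 0.06]
top0 y0.30 xmin 0.490 p2 0.507, zmax 0.390 z of nearest [0.06 0.06 0.05 0.08 0.07]
top0 y0.33 xmin 0.496 p2 0.518, zmax 0.390 z of nearest [0.05 0.05 0.07 0.07 0.06]
top0 y0.36 xmin 0.504 p2 0.523, zmax 0.390 z of nearest [0.07 0.06 0.05 0.05 0.08]
top0 y0.39 xmin 0.485 p2 0.515, zmax 0.390 z of nearest [0.05 0.05 0.05 0.05 0.06]
top0 y0.42 xmin 0.516 p2 0.531, zmax 0.390 z of nearest [0.06 0.07 0.07 0.06 0.05]
top0 y0.45 xmin 0.525 p2 0.526, zmax 0.386 z of nearest [0.07 0.06 0.06 0.05 0.06]
top0 y0.48 xmin 0.528 p2 0.536, zmax 0.307 z of nearest [0.05 0.06 0.05 0.07 0.06]
side0 y0.24 xmin 0.481 p2 0.514, zmax 0.391 z of nearest [0.05 0.06 0.05 0.08 0.08]
side0 y0.27 xmin 0.480 p2 0.495, zmax 0.391 z of nearest [0.06 0.06 0.06 0.06 0.06]
side0 y0.30 xmin 0.491 p2 0.503, zmax 0.391 z of nearest [0.06 0.05 0.06 0.06 0.06]
side0 y0.33 xmin 0.497 p2 0.510, zmax 0.391 z of nearest [0.06 0.06 0.06 0.07 0.06]
side0 y0.36 xmin 0.503 p2 0.516, zmax 0.391 z of nearest [0.05 0.05 0.06 0.05 0.05]
side0 y0.39 xmin 0.486 p2 0.516, zmax 0.390 z of nearest [0.05 0.05 0.06 0.05 0.05]
side0 y0.42 xmin 0.524 p2 0.551, zmax 0.390 z of nearest [0.1  0.11 0.1  0.11 0.11]
side0 y0.45 xmin 0.576 p2 0.578, zmax 0.390 z of nearest [0.37 0.38 0.38 0.39 0.38]
```

Clearances look fine: the oven's near face is at x≥0.48 and its right side at y≥0.23. Now I'll rise, swing over the microscopes at 0.5 m, and look from above the carrier.

```bash
cat >> h.py <<'E'
def q(yaw):
    yaw=np.radians(yaw); x=np.array([np.cos(yaw),np.sin(yaw),0]); z=np.array([0,0,-1.]); M=np.c_[x,np.cross(z,x),z]
    a=R.from_matrix(M).as_quat(); return a[[3,0,1,2]]
E
python3 - <<'E'
from h import *
np.set_printoptions(precision=3,suppress=True)
o=read_ee_rot()
a=np.array(ik((.152,-.631,.5),o)); print(a); movej(a)
a=np.array(ik((.12,-.5,.5),o)); print(a); movej(a); print(read_time())
a[0]=-.42-a[2]; a[6]=0.0; movej(a); print(read_time(),read_tool_pos(),read_ee_rot())
b=ik((.431,.194,.32),q(12)); print(b)
E
```

```text
[ 1.3    0.546  0.001  0.807 -0.001  1.79  -0.033]
[ 1.298  0.262 -0.008  1.258  0.002  1.624 -0.043]
1.7917
4.525 [0.479 0.187 0.5  ] [ 0.     0.978  0.207 -0.001]
[-0.47   0.252  0.002  1.77  -0.     1.119 -0.259]
```

```bash
python3 - <<'E'
from h import *
np.set_printoptions(precision=4,suppress=True)
movep((.431,.194,.30),q(12)); gripper_to(0.5)
s=snap('wrist','wrist1'); snap('side','side1'); print(read_time(),read_tool_pos(),read_grip_width(),s['position'])
C=cloud(s).reshape(-1,3)
m=(np.hypot(C[:,0]-.431,C[:,1]-.194)<.06)&(C[:,2]<.175)
for lo,hi in((.15,.175),(.12,.175),(.06,.175),(.035,.05),(.008,.02)):
    t=C[m&(C[:,2]>lo)&(C[:,2]<hi)]; d=np.linalg.svd(t[:,:2]-t[:,:2].mean(0))[2][0]
    (x,y),(w,h),ang=cv2.minAreaRect(t[:,:2].astype(np.float32))
    print(lo,len(t),t.mean(0),'dir',np.degrees(np.arctan2(*d[::-1])),'rect',x,y,w,h,ang,'zmax',t[:,2].max())
print(proj(s,[[.431,.194,.164]]))
E
```

```text
5.95 [0.431  0.194  0.3001] 0.4998679215757016 [0.4145 0.2732 0.4426]
0.15 362 [0.4299 0.1985 0.1621] dir -79.28416175498492 rect 0.43046602606773376 0.19723382592201233 0.011532068252563477 0.027659829705953598 11.798608779907227 zmax 0.16514040666977786
0.12 414 [0.4296 0.1999 0.1592] dir -79.29467827817147 rect 0.4304608404636383 0.19725869596004486 0.011532068252563477 0.027710648253560066 11.798608779907227 zmax 0.16514040666977786
0.06 620 [0.4285 0.206  0.1395] dir -79.5006908076237 rect 0.4304908514022827 0.1971150040626526 0.011532068252563477 0.0789373591542244 11.798608779907227 zmax 0.16514040666977786
0.035 266 [0.4305 0.1974 0.0403] dir 12.5924778800581 rect 0.42701759934425354 0.20040176808834076 0.04749498888850212 0.057081520557403564 44.97993087768555 zmax 0.04777654435233003
0.008 558 [0.43   0.1988 0.0131] dir 11.549096949328986 rect 0.4303855299949646 0.19730882346630096 0.07107057422399521 0.07074454426765442 69.95951843261719 zmax 0.019921862796962175
[[278.8027 198.0397]]
```

View pics/wrist1.png

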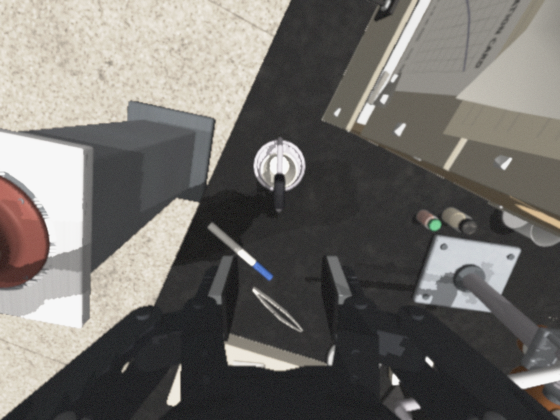

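View pics/side1.png

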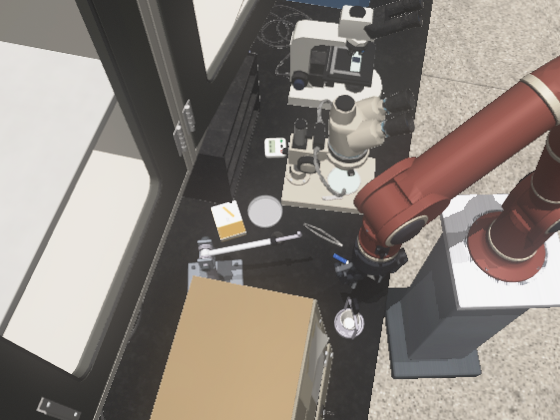

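The wrist view shows the tab at (279,195) and the crucible centred in its tray. The tab rectangle measures 11.5 × 27.7 mm at (0.4305, 0.197) with a yaw of 11.8°, which matches its given size. Descending to grasp.

```bash
python3 - <<'E'
from h import *
np.set_printoptions(precision=3,suppress=True)
move_linear((.4305,.196,.19),q(11.8)); 
print(move_linear((.4305,.196,.1275),vel=.08,f_stop=5)); wait(.3)
print('base F',np.mean([read_ft_force() for _ in range(5)],0),read_wrist_torque(),read_tool_pos())
gripper_to(0.0); print('w',read_grip_width()*85,read_ft_force())
wait(.2); print(np.array(read_ft_force()))
if read_grip_width()*85>8:
    move_linear((.4305,.196,.15),vel=.04); wait(.4)
    F=[]; 
    for _ in range(5): F.append(read_ft_force()); wait(.05)
    print('lifted',np.mean(F,0),np.std(F,0),read_wrist_torque()); 
s=snap('wrist','wrist2'); snap('side','side2'); print(read_time(),read_tool_pos(),read_grip_width()*85)
E
```

```text
False
base F [ 0.133 -0.237  0.178] [-0.016 -0.    -0.003] [0.431 0.196 0.128]
w 10.205066599620853 [-0.608  0.242  1.068]
[-1.138 -1.73   4.16 ]
lifted [-0.235 -0.468 -6.604] [0.366 0.08  0.324] [-0.016  0.001  0.035]
10.1167 [0.431 0.196 0.15 ] 10.273068211960839
```

View pics/wrist2.png

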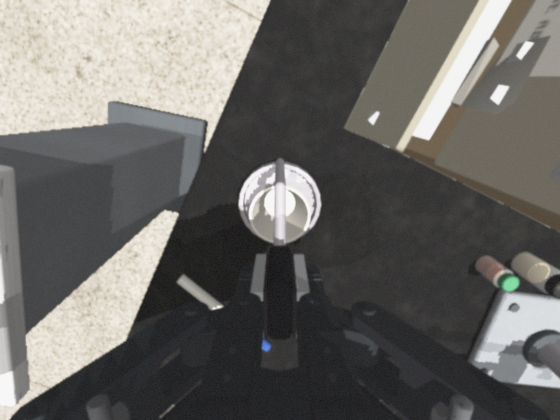

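The grip is 10.2 mm wide, which fits the tab, and the lifted weight is about 6.7 N (0.68 kg). The wrist view shows the crucible at (280,205), still in the tray. Next I'll fit the arm's line, then raise the carrier and move to a point in front of the hook tip to check alignment.

```bash
python3 - <<'E'
from h import *
np.set_printoptions(precision=4,suppress=True)
for n in ['top0','side0','side1']:
    C=cloud(load(n)).reshape(-1,3); m=(C[:,0]>.545)&(C[:,0]<.735)&(C[:,1]>.055)&(C[:,1]<.1)&(C[:,2]>.19)&(C[:,2]<.3); A=C[m]
    # per-x-bin mid of y extent
    X=[];Y=[]
    for x in np.arange(.55,.735,.006):
        b=A[(A[:,0]>=x)&(A[:,0]<x+.006)]
        if len(b)>5: X.append(x+.003);Y.append((np.percentile(b[:,1],5)+np.percentile(b[:,1],95))/2)
    p=np.polyfit(X,Y,1); print(n,'yaw',np.degrees(np.arctan(p[0])),'y at .576',np.polyval(p,.576))
    t=C[(C[:,0]>.53)&(C[:,0]<.57)&(abs(C[:,1]-.075)<.012)&(C[:,2]>.274)&(C[:,2]<.3)]; print(' tip',t.mean(0),t.min(0),t.max(0))
C=cloud(load('wrist2')).reshape(-1,3)
m=(np.hypot(C[:,0]-.431,C[:,1]-.196)<.06)
for lo,hi in((.005,.028),(.029,.045),(.057,.075)):
    t=C[m&(C[:,2]>lo)&(C[:,2]<hi)]; print(lo,len(t), *cv2.minEnclosingCircle(t[:,:2].astype(np.float32)) if len(t) else '')
# raise and go
move_linear((.431,.196,.335),vel=.12); 
movep((.475,.0725,.335),q(2.8)); wait(.2)
for n in('wrist','side','top'): snap(n,n+'3')
print(read_time(),read_tool_pos(),read_ft_force())
E
```

```text
top0 yaw 2.868368510797508 y at .576 0.074753389266864
 tip [0.5532 0.0738 0.2798] [0.5495 0.0709 0.2744] [0.5576 0.0771 0.2842]
side0 yaw 2.743835319835568 y at .576 0.07714407559225855
 tip [0.5542 0.077  0.2799] [0.551  0.0731 0.2746] [0.5574 0.0788 0.2838]
side1 yaw 2.9743651895670813 y at .576 0.0769502698065197
 tip [0.5544 0.0766 0.2803] [0.5508 0.0729 0.2744] [0.5575 0.0796 0.2858]
0.005 1247 (0.4302228093147278, 0.20006223022937775) 0.03400830924510956
0.029 1684 (0.43045881390571594, 0.1990949511528015) 0.03747529909014702
0.057 832 (0.4290311634540558, 0.20462863147258759) 0.03174234554171562
12.7417 [0.4748 0.0733 0.335 ] [-0.5664 -0.4304 -6.9873]
```

View pics/wrist3.png

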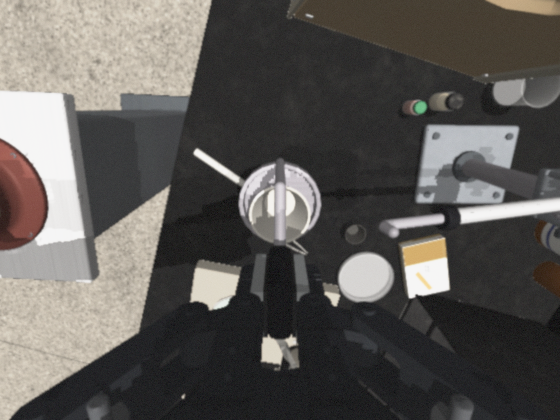

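View pics/top3.png

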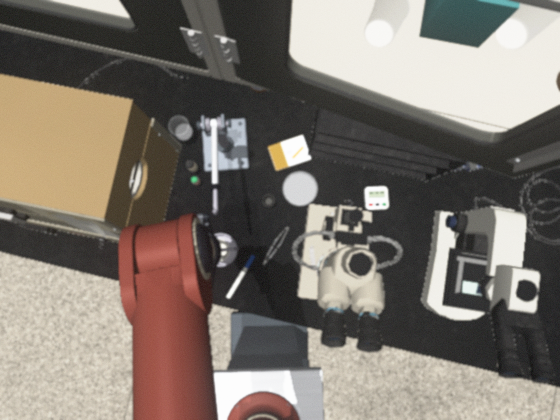

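View pics/side3.png

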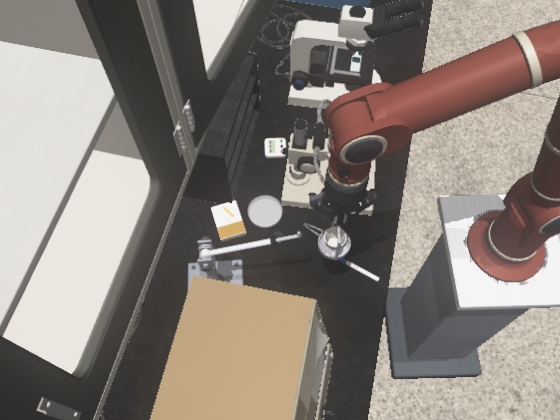

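The wrist view now shows the bail and crucible at (280,205) and the hook tip at (388,229) together, so I can measure one against the other in the same image and cancel calibration error.

```bash
python3 - <<'E'
from h import *
np.set_printoptions(precision=4,suppress=True)
s=load('wrist3'); C=cloud(s).reshape(-1,3); print('now',read_tool_pos())
m=(C[:,0]>.53)&(C[:,0]<.76)&(C[:,1]>.04)&(C[:,1]<.12)&(C[:,2]>.18)&(C[:,2]<.3); A=C[m]; X=[];Y=[]
for x in np.arange(.545,.735,.006):
    b=A[(A[:,0]>=x)&(A[:,0]<x+.006)]
    if len(b)>5: X.append(x+.003);Y.append((np.percentile(b[:,1],3)+np.percentile(b[:,1],97))/2)
p=np.polyfit(X,Y,1); print('yaw',np.degrees(np.arctan(p[0])),'y .576',np.polyval(p,.576), 'y at tip',np.polyval(p,.553),len(X))
t=A[(A[:,2]>.274)]; print('tip',len(t),t.mean(0),t.min(0),t.max(0))
for x in np.arange(.545,.64,.008):
    b=A[(A[:,0]>=x)&(A[:,0]<x+.008)]
    if len(b): print('%.3f'%(x+.004),len(b),b[:,1].min(),b[:,1].max(),np.percentile(b[:,2],97))
m=(np.hypot(C[:,0]-.475,C[:,1]-.074)<.05)&(C[:,2]>.19)&(C[:,2]<.345)
for lo,hi in((.208,.225),(.213,.2225),(.24,.252),(.30,.32),(.27,.30)):
    t=C[m&(C[:,2]>lo)&(C[:,2]<hi)]; 
    if len(t): print(lo,len(t),t.mean(0), *cv2.minEnclosingCircle(t[:,:2].astype(np.float32)),'y',t[:,1].min(),t[:,1].max(),'x',t[:,0].min(),t[:,0].max())
t=C[m&(C[:,2]>.28)]; d=np.linalg.svd(t[:,:2]-t[:,:2].mean(0))[2][0]; print('bail dir',np.degrees(np.arctan2(*d[::-1])))
# bail wire profile z(y)
for y in np.arange(.05,.12,.004):
    b=C[m&(C[:,2]>.255)&(C[:,1]>=y)&(C[:,1]<y+.004)]
    if len(b): print('y %.3f n%d x %.4f z %.4f..%.4f'%(y+.002,len(b),np.median(b[:,0]),b[:,2].min(),b[:,2].max()))
E
```

```text
now [0.4748 0.0733 0.335 ]
yaw 2.878114648303409 y .576 0.07850554626528895 y at tip 0.07734922424680693 31
tip 141 [0.5527 0.0775 0.2785] [0.5489 0.0732 0.274 ] [0.5574 0.0808 0.2818]
0.549 160 0.07275856204752382 0.08100827694987009 0.2810430143887798
0.557 122 0.07326418995907337 0.08135016044013614 0.2811969089626635
0.565 98 0.07392668836162063 0.0812961766335045 0.2654707369266602
0.573 95 0.07383055274388672 0.08165097655581777 0.2626534489842994
0.581 96 0.0742882122506709 0.08216941958026033 0.2601664082785108
0.589 92 0.0752003360350206 0.08275023688640896 0.2578753949838877
0.597 136 0.07180740597149753 0.08716708131742433 0.2552080884331908
0.605 345 0.07002424091090967 0.0892983946590025 0.2574243040348255
0.613 143 0.07065231805287493 0.08941442083713343 0.25650205383408275
0.621 113 0.07475517680289567 0.08706501004676413 0.25020761876814035
0.629 124 0.0744961608832924 0.08710157484502654 0.24796357381322437
0.637 128 0.07507084393959917 0.0874685247413208 0.24530565444915434
0.208 2816 [0.4743 0.0838 0.2153] (0.4748941659927368, 0.076957106590271) 0.03751501441001892
[... 500 characters left out ...]
14803314) 0.01675095036625862 y 0.08100166253764744 0.11426073304340684 x 0.46973674612076144 0.4776456918971396
0.27 109 [0.473  0.1134 0.286 ] (0.4730619788169861, 0.11109915375709534) 0.00354435620829463 y 0.11073594132820622 0.11431755837752958 x 0.46963683666242967 0.4764871403834961
bail dir -86.90472143980367
y 0.080 n52 x 0.4602 z 0.3155..0.3450
y 0.084 n258 x 0.4741 z 0.3145..0.3450
y 0.088 n367 x 0.4749 z 0.3119..0.3450
y 0.092 n93 x 0.4738 z 0.3102..0.3154
y 0.096 n96 x 0.4740 z 0.3085..0.3142
y 0.100 n93 x 0.4738 z 0.3061..0.3123
y 0.104 n92 x 0.4731 z 0.3040..0.3093
y 0.108 n92 x 0.4731 z 0.3009..0.3077
y 0.112 n197 x 0.4727 z 0.2561..0.3052
y 0.116 n32 x 0.4732 z 0.2559..0.3021
```

```bash
python3 - <<'E'
from h import *
np.set_printoptions(precision=4,suppress=True)
M=Rq(read_ee_rot()); print('tool axes\n',M, read_q())
print(read_wrist_torque(),read_ft_force())
s=load('wrist3'); k=4; u,v,w,h=225,150,200,130
cv2.imwrite('pics/w3c.png',cv2.resize(s['color'][v:v+h,u:u+w,::-1],None,fx=k,fy=k,interpolation=cv2.INTER_CUBIC))
# height-independent: project the modelled tray circle / wire points for hypothesised carrier centre for comparison
E
```

```text
tool axes
 [[ 0.9987  0.0508 -0.0001]
 [ 0.0508 -0.9987  0.0001]
 [-0.0001 -0.0001 -1.    ]] [-0.2776  0.2537  0.103   1.7261 -0.0283  1.1633 -0.1158]
[ 0.0001 -0.0408 -0.0484] [-0.5664 -0.4304 -6.9873]
```

View pics/w3c.png

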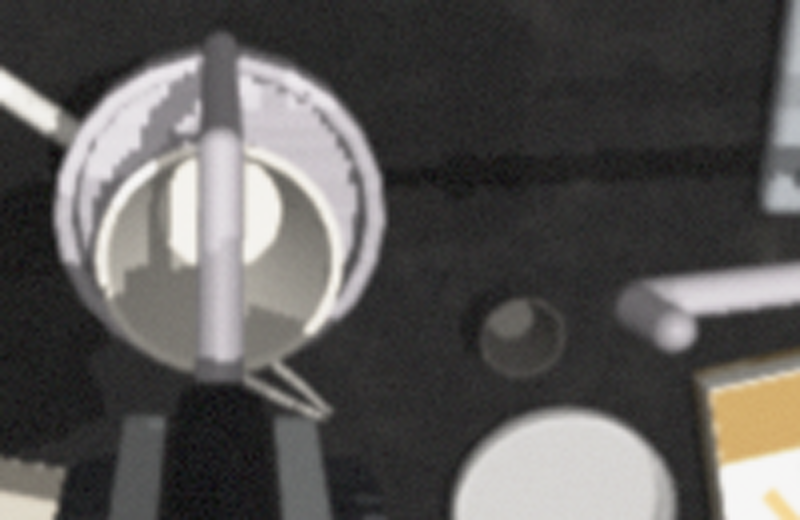

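```bash
python3 - <<'E'
from h import *
from scipy.optimize import least_squares
np.set_printoptions(precision=4,suppress=True)
s=load('wrist3'); cr=lambda L: np.array(L,float)/4+[225,150]
ring=cr([(55,210),(62,165),(85,120),(120,80),(160,58),(290,70),(330,105),(365,150),(385,205),(380,255),(365,295)])-.375
for z in(.2195,.2215,.2235):
    P=onz(s,ring,z); r=least_squares(lambda p:np.hypot(P[:,0]-p[0],P[:,1]-p[1])-p[2],[.475,.077,.036]); print('ring',z,r.x,'rms',np.sqrt(np.mean(r.fun**2)))
cruc=cr([(97,255),(105,215),(125,180),(160,155),(280,155),(315,180),(335,215),(342,255),(338,290),(300,345)])-.375
P=onz(s,cruc,.2075+.042); r=least_squares(lambda p:np.hypot(P[:,0]-p[0],P[:,1]-p[1])-p[2],[.475,.077,.024]); print('cruc',r.x)
print('tab edge', onz(s,cr([(220,380)]),.3315)-[0,.014,0])
print('knee outer top',onz(s,cr([(221,32)]),.2075+.0975)-[0,.036,0])
print('hook rod-end top (ball)',onz(s,cr([(676,328)]),.283), 'rod centre at collar side', onz(s,cr([(780,288)]),.262))
# same for wrist1 tray (on bench)
s1=load('wrist1'); C=cloud(s1).reshape(-1,3)
E
```

```text
ring 0.2195 [0.4746 0.074  0.0363] rms 0.0008049987710267002
ring 0.2215 [0.4745 0.0746 0.0361] rms 0.0007987524034105163
ring 0.2235 [0.4745 0.0752 0.0358] rms 0.0007925060357943477
cruc [0.4749 0.0754 0.024 ]
tab edge [[0.4745 0.0733 0.3315]]
knee outer top [[0.4725 0.092  0.305 ]]
hook rod-end top (ball) [[0.5527 0.0786 0.283 ]] rod centre at collar side [[0.5798 0.0793 0.262 ]]
```

With ray-casting the fitted tray radius is 36.1 mm against a true 36, so these positions can be trusted more than the depth values. The carrier is about 1 mm to +y of the TCP, and the rod at x≈0.58 sits at y≈0.078, so the TCP line is y = 0.0773 + 0.05·(x−0.58). Next I'll pass the bail over the tip with force stops and check it before contact.

```bash
cat >> h.py <<'E'
def yl(x): return .0773+.0498*(x-.58)
def F(n=8,dt=.04):
    L=[]
    for _ in range(n): L.append(read_ft_force()); wait(dt)
    return np.mean(L,0)
E
python3 - <<'E'
from h import *
np.set_printoptions(precision=3,suppress=True)
Q=q(2.85)
move_linear((.475,yl(.475),.319),Q,vel=.06); print('weight',F())
for x,z in((.520,.319),(.562,.319),(.585,.294)):
    st=move_linear((x,yl(x),z),vel=.05,f_stop=3); print(x,z,st,read_tool_pos())
    if st: break
print(F(),read_time()); snap('wrist','wrist4'); snap('side','side4')
s=load('wrist4');k=3;u,v,w,h=180,100,260,200
cv2.imwrite('pics/w4c.png',cv2.resize(s['color'][v:v+h,u:u+w,::-1],None,fx=k,fy=k,interpolation=cv2.INTER_CUBIC))
s=load('side4');k=5;u,v,w,h=230,170,160,110
cv2.imwrite('pics/s4c.png',cv2.resize(s['color'][v:v+h,u:u+w,::-1],None,fx=k,fy=k,interpolation=cv2.INTER_CUBIC))
E
```

```text
weight [ 0.122  0.003 -6.23 ]
0.52 0.319 False [0.52  0.074 0.319]
0.562 0.319 False [0.562 0.076 0.319]
0.585 0.294 False [0.585 0.078 0.294]
[-0.134  0.048 -6.481] 16.7
```

View pics/w4c.png

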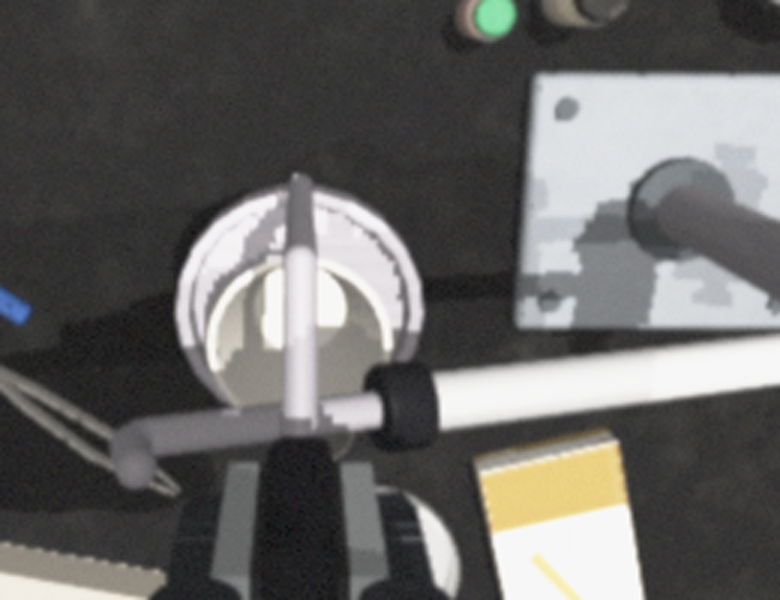

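View pics/s4c.png

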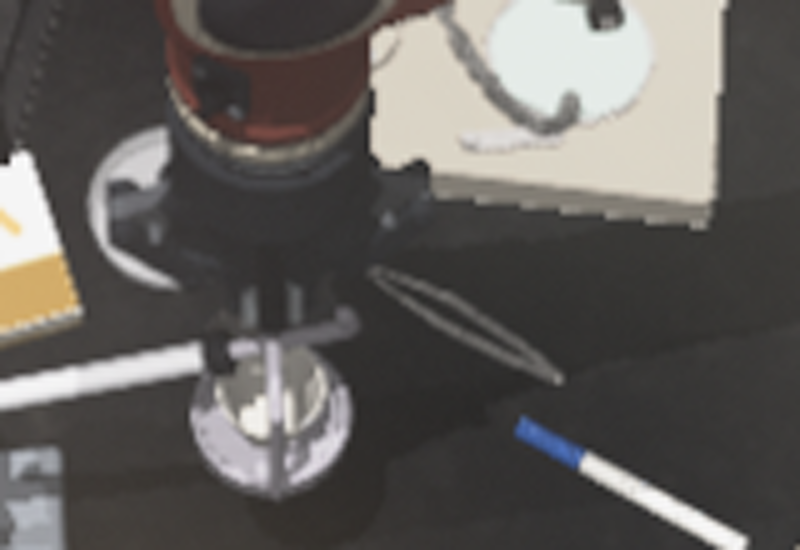

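The rod runs through the bail window. The bail sits between the collar (crop 400,405) and the upturned end (crop 135,455), and nothing has touched yet. Now I'll lower it slowly along the hook's arc while watching the forces.

```bash
cat >> h.py <<'E'
Px=.7573; U=.1816
def arc(t): return Px-U*np.cos(t)+.004*np.sin(t), .2+U*np.sin(t)+.004*np.cos(t)
E
python3 - <<'E'
from h import *
np.set_printoptions(precision=3,suppress=True)
z=.294; F0=F(); print('F0',F0)
while z>.262:
    z-=.0025; move_linear((.585,yl(.585),z),vel=.015); f=F(5,.03); print('z %.4f'%z,f)
    if f[2]-F0[2]>1.2 or max(abs(f[:2]-F0[:2]))>2: break
print(read_time(),read_tool_pos())
E
```

```text
F0 [-0.054 -0.132 -6.474]
z 0.2915 [-0.038 -0.129 -6.497]
z 0.2890 [ 0.151  0.019 -6.314]
z 0.2865 [-0.075  0.208 -6.178]
z 0.2840 [ 0.057  0.16  -6.511]
z 0.2815 [-0.089  0.186 -6.455]
z 0.2790 [-0.115  0.088 -6.548]
z 0.2765 [-0.528  0.033 -3.829]
20.5167 [0.585 0.078 0.277]
```

Contact came at TCP z≈0.277, just where I predicted it. I'll keep following the arc.

```bash
python3 - <<'E'
from h import *
np.set_printoptions(precision=3,suppress=True)
t=.295; dx=0
while t>-.3:
    t-=.02; x,z=arc(t); x+=dx; z+=.019
    move_linear((x,yl(x),z),vel=.015); f=F(5,.03); print('t %.3f x %.4f z %.4f'%(t,x,z),f,'%.1f'%read_time())
    if f[2]>-1.2 or max(abs(f[:2]))>2.2: break
print(read_time(),read_tool_pos(),read_wrist_torque())
E
```

```text
t 0.275 x 0.5836 z 0.2722 [ 0.611 -0.61  -3.303] 21.1
t 0.255 x 0.5826 z 0.2687 [ 1.274  0.022 -3.528] 21.7
t 0.235 x 0.5816 z 0.2652 [ 1.453 -0.433 -4.134] 22.2
t 0.215 x 0.5807 z 0.2617 [ 1.887 -0.451 -3.398] 22.8
t 0.195 x 0.5799 z 0.2581 [ 1.984 -0.369 -3.572] 23.4
t 0.175 x 0.5792 z 0.2546 [ 2.63  -0.201 -3.194] 23.9
23.925 [0.579 0.077 0.255] [-0.086 -0.651  0.015]
```

Fz is easing, but the push along the arm (Fx) is building up. I'll move inward in small steps to relieve it, then carry on with feedback.

```bash
python3 - <<'E'
from h import *
np.set_printoptions(precision=3,suppress=True)
p=np.array(read_tool_pos()); x,z=p[0],p[2]
for i in range(8):
    f=F(5,.03); print('x %.4f'%x,f,read_wrist_torque())
    if abs(f[0])<.5: break
    x+=.0008*np.sign(f[0]); move_linear((x,yl(x),z),vel=.01)
snap('wrist','wrist5'); snap('side','side5'); print(read_time(),read_tool_pos())
s=load('wrist5');k=3;u,v,w,h=180,100,260,200
cv2.imwrite('pics/w5c.png',cv2.resize(s['color'][v:v+h,u:u+w,::-1],None,fx=k,fy=k,interpolation=cv2.INTER_CUBIC))
E
```

```text
x 0.5793 [ 2.521 -0.278 -3.351] [-0.056 -0.656  0.035]
x 0.5801 [-0.    -0.763 -2.763] [-0.126 -0.046 -0.04 ]
24.6083 [0.579 0.077 0.254]
```

View pics/w5c.png

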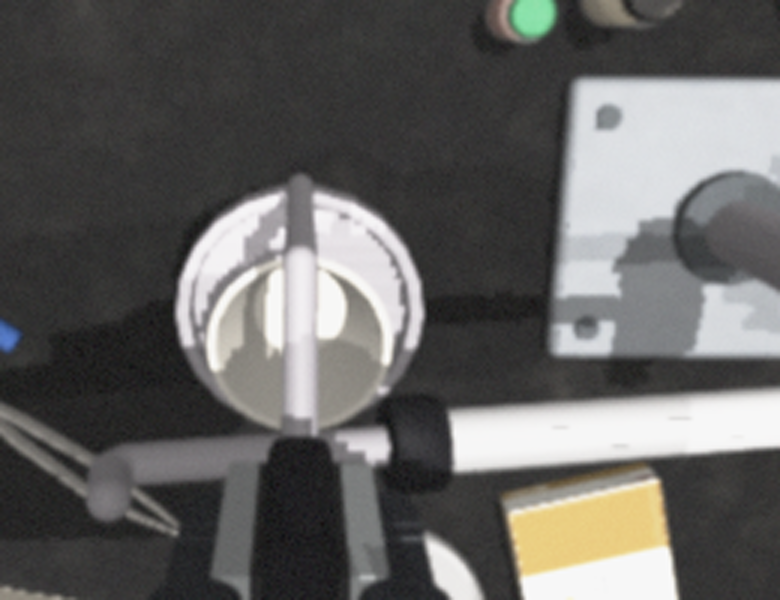

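The bail is seated on the rod, clear of both the collar and the tip, and Fx is back to zero. I'll carry on down, correcting x from Fx at every step.

```bash
cat > down.py <<'E'
import sys
from h import *
np.set_printoptions(precision=3,suppress=True)
def down(t,tmin,x,dt,stopz,tmax=50):
    xa,z=arc(t); dx=x-xa
    while t>tmin and read_time()<tmax:
        t-=dt; xa,z=arc(t); x=xa+dx
        move_linear((x,yl(x),z+.019),vel=.015); f=F(5,.03); print('t %.3f x %.4f z %.4f'%(t,x,z+.019),f,'%.1f'%read_time())
        if abs(f[0])>.4: dx+=np.clip(.0003*f[0],-.001,.001)
        if f[2]>stopz or max(abs(f[:2]))>3: break
    return t,x
E
python3 - <<'E'
from down import *
print(down(.175,-.3,.5801,.02,-1.0))
print(read_tool_pos(),read_wrist_torque())
E
```

```text
t 0.155 x 0.5794 z 0.2510 [-1.441 -1.018 -2.518] 25.2
t 0.135 x 0.5784 z 0.2474 [-1.447 -0.376 -2.001] 25.7
t 0.115 x 0.5774 z 0.2438 [ 0.02  -0.454 -1.868] 26.3
t 0.095 x 0.5770 z 0.2402 [ 0.915 -0.343 -2.448] 26.9
t 0.075 x 0.5768 z 0.2366 [ 1.365 -0.371 -1.786] 27.4
t 0.055 x 0.5769 z 0.2330 [ 0.294 -0.609 -1.99 ] 28.0
t 0.035 x 0.5767 z 0.2294 [-0.072 -0.746 -1.748] 28.5
t 0.015 x 0.5765 z 0.2257 [-0.423 -0.203 -1.462] 29.1
t -0.005 x 0.5763 z 0.2221 [-0.505 -0.556 -0.91 ] 29.7
(-0.005000000000000011, np.float64(0.5763026806020293))
[0.576 0.077 0.222] [-0.139  0.089  0.036]
```

```bash
python3 - <<'E'
from h import *
np.set_printoptions(precision=3,suppress=True)
t=-.005; x=.5763; dy=-.0001
xa,z=arc(t); dx=x-xa
while t>-.35 and read_time()<42:
    t-=.008; xa,z=arc(t); x=xa+dx
    move_linear((x,yl(x)+dy,z+.019),vel=.012); f=F(8,.04); print('t %.3f x %.4f dy %.4f z %.4f'%(t,x,dy,z+.019),f,'%.1f'%read_time())
    if abs(f[0])>.3: dx+=np.clip(.0002*f[0],-.0006,.0006)
    if abs(f[1])>.3: dy+=np.clip(.0002*f[1],-.0004,.0004)
    if f[2]>-.25: break
wait(.5); print('settled',F(15,.05),read_wrist_torque(),read_tool_pos(),read_time())
E
```

```text
t -0.013 x 0.5763 dy -0.0001 z 0.2206 [-0.453 -0.378 -1.22 ] 30.3
t -0.021 x 0.5762 dy -0.0002 z 0.2192 [-0.039 -0.13  -1.04 ] 30.9
t -0.029 x 0.5762 dy -0.0002 z 0.2177 [ 0.456  0.158 -0.68 ] 31.5
t -0.037 x 0.5763 dy -0.0002 z 0.2163 [ 0.657  0.42  -0.849] 32.1
t -0.045 x 0.5765 dy -0.0001 z 0.2148 [ 0.372  0.495 -0.881] 32.7
t -0.053 x 0.5766 dy 0.0000 z 0.2134 [-0.261  0.23  -0.613] 33.3
t -0.061 x 0.5766 dy 0.0000 z 0.2119 [-0.488 -0.068 -0.61 ] 33.9
t -0.069 x 0.5766 dy 0.0000 z 0.2105 [-0.515 -0.168 -0.575] 34.5
t -0.077 x 0.5766 dy 0.0000 z 0.2090 [-0.235 -0.29  -0.505] 35.1
t -0.085 x 0.5766 dy 0.0000 z 0.2076 [ 0.217 -0.567 -0.267] 35.7
t -0.093 x 0.5767 dy -0.0001 z 0.2061 [0.513 0.088 0.021] 36.4
settled [ 0.945  0.01  -0.057] [ 0.025 -0.21  -0.006] [0.577 0.077 0.206] 37.6
```

Fz is almost zero. What remains is an Fx of about 0.9 N, so I'll trim x and then check Fz with longer averages.

```bash
python3 - <<'E'
from h import *
np.set_printoptions(precision=3,suppress=True)
x=.5767; dy=-.0001; z=.2061
x+=.0003
for i in range(7):
    move_linear((x,yl(x)+dy,z),vel=.008); wait(.3); f=F(20,.04); print('x %.4f dy %.4f z %.4f'%(x,dy,z),f,read_wrist_torque(),'%.1f'%read_time())
    if abs(f[0])<.2 and abs(f[2])<.1 and abs(f[1])<.3: break
    if abs(f[0])>=.2: x+=np.clip(.00025*f[0],-.0003,.0003)
    if abs(f[1])>.25: dy+=np.clip(.0002*f[1],-.0002,.0002)
    if abs(f[2])>=.08: z+=np.clip(.009*f[2],-.002,.002)
    if read_time()>48: break
snap('wrist','wrist6'); snap('side','side6'); snap('top','top6')
s=load('wrist6');k=3;u,v,w,h=180,100,260,200
cv2.imwrite('pics/w6c.png',cv2.resize(s['color'][v:v+h,u:u+w,::-1],None,fx=k,fy=k,interpolation=cv2.INTER_CUBIC))
print(read_time(),read_tool_pos(),read_grip_width())
E
```

```text
x 0.5770 dy -0.0001 z 0.2061 [ 0.324 -0.029 -0.025] [ 0.059 -0.016 -0.036] 39.0
x 0.5771 dy -0.0001 z 0.2061 [-0.979  0.305 -0.081] [0.01  0.247 0.   ] 40.4
x 0.5768 dy -0.0000 z 0.2054 [-0.418 -0.198  0.004] [-0.065  0.021 -0.046] 41.8
x 0.5767 dy -0.0000 z 0.2054 [ 0.401 -0.361  0.205] [-0.056 -0.225  0.045] 43.1
x 0.5768 dy -0.0001 z 0.2072 [ 0.391 -0.114 -0.06 ] [-0.027 -0.063  0.026] 44.6
x 0.5769 dy -0.0001 z 0.2072 [-0.335 -0.079 -0.301] [-0.017  0.126  0.017] 46.0
x 0.5768 dy -0.0001 z 0.2052 [ 0.076  0.213 -0.042] [0.1   0.002 0.01 ] 47.6
47.7167 [0.577 0.077 0.205] 0.12446649485299421
```

View pics/w6c.png

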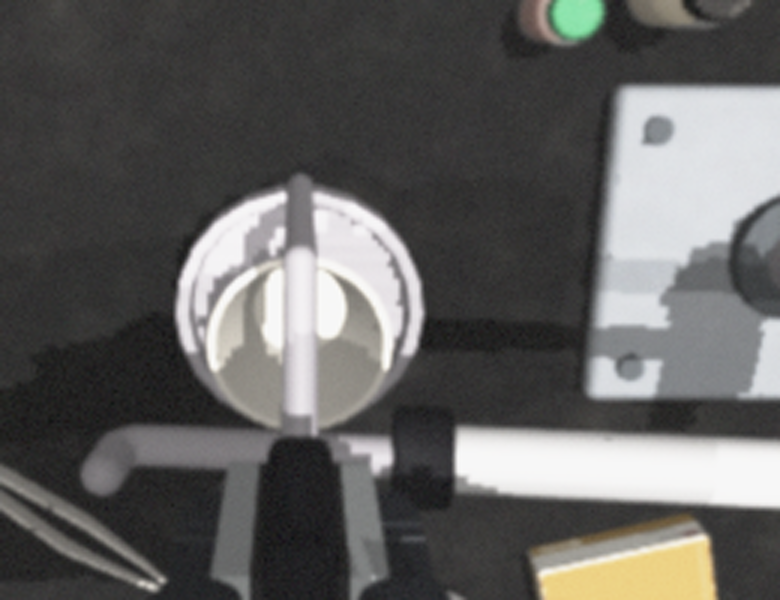

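All residual forces are about zero: Fx 0.08, Fy 0.21 and Fz −0.04 N. The arm sits at rest on the load, with the bail on the rod and the crucible in place. Releasing with a small opening.

```bash
python3 - <<'E'
from h import *
np.set_printoptions(precision=3,suppress=True)
gripper_to(0.2); print(read_grip_width()*85,read_ft_force(),read_time())
wait(.3); gripper_to(0.36); print(read_grip_width()*85,read_ft_force(),read_time()); wait(.3)
snap('wrist','wrist7'); wait(.4); print(F(6,.04),read_time())
s=load('wrist7');k=3;u,v,w,h=180,100,260,200
cv2.imwrite('pics/w7c.png',cv2.resize(s['color'][v:v+h,u:u+w,::-1],None,fx=k,fy=k,interpolation=cv2.INTER_CUBIC))
E
```

```text
16.930423589194024 [ 1.177 -0.192 -0.417] 47.9583
30.37964873985004 [-0.745  0.325  0.266] 48.5417
[ 0.319  0.102 -0.044] 49.5417
```

View pics/w7c.png

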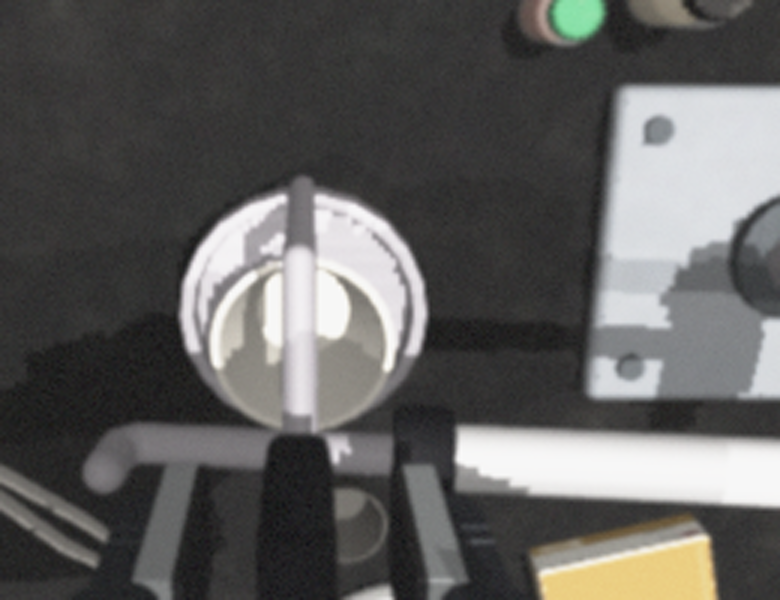

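The carrier hangs free and barely moved; the pads are clear on both sides of the tab at crop (300,500). Retracting straight up.

```bash
python3 - <<'E'
from h import *
np.set_printoptions(precision=3,suppress=True)
p=np.array(read_tool_pos())
print(move_linear((p[0],p[1],.28),vel=.05,f_stop=3))
print(move_linear((p[0],p[1],.40),vel=.12),F(4,.03),read_time())
a=snap('wrist','wrist8'); snap('side','side8'); wait(.6); snap('wrist','wrist9')
b=load('wrist9'); print('diff',np.abs(a['color'].astype(int)-b['color']).mean(),(np.abs(a['color'].astype(int)-b['color']).max(2)>40).sum(),read_time())
E
```

```text
False
False [ 0.29  -0.238 -0.169] 52.4667
diff 3.778236961451247 1570 53.2167
```

View pics/wrist9.png

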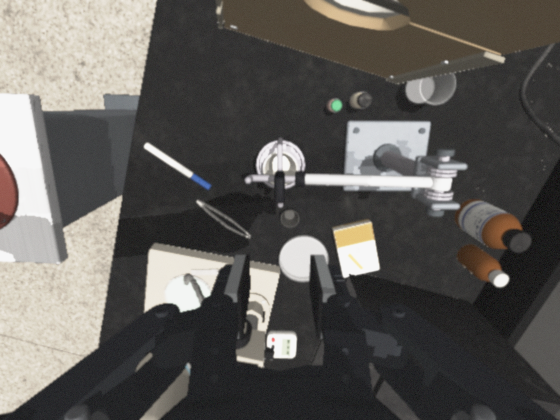

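View pics/side8.png

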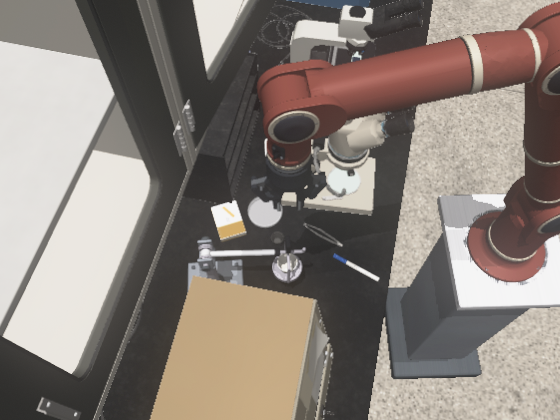

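The carrier is hanging at (280,165) in the wrist view with the crucible inside it, and the bystanders are where they were. One check that the arm is at rest, then I'll hand in.

```bash
python3 - <<'E'
from h import *
np.set_printoptions(precision=4,suppress=True)
def tabz(s):
    C=cloud(s).reshape(-1,3); m=(abs(C[:,0]-.577)<.03)&(abs(C[:,1]-.077)<.03)&(C[:,2]>.215)&(C[:,2]<.27); t=C[m]; return len(t),np.median(t[t[:,2]>np.percentile(t[:,2],40)],0)
for n in('wrist8','wrist9'): print(n,tabz(load(n)))
for i in range(3): wait(.25); print(read_time(),tabz(snap('wrist','wf%d'%i)))
a,b=load('wrist9')['color'].astype(int),load('wf2')['color'].astype(int); d=np.abs(cv2.GaussianBlur(a.astype(np.float32),(5,5),0)-cv2.GaussianBlur(b.astype(np.float32),(5,5),0)).max(2); print((d>20).sum(),np.argwhere(d>20)[:5])
finish_job(); print('done',read_time())
E
```

```text
wrist8 (329, array([0.5765, 0.0788, 0.2404]))
wrist9 (327, array([0.5766, 0.0788, 0.2403]))
53.4667 (328, array([0.5766, 0.0787, 0.2403]))
53.7667 (328, array([0.5769, 0.0785, 0.2403]))
54.0667 (329, array([0.5768, 0.079 , 0.2404]))
204 [[181  17]
 [181  18]
 [181  19]
 [181  20]
 [181  21]]
the job is handed in; nothing more can be done
the job is handed in; nothing more can be done
```

The carrier is hanging by its bail on the swing-arm hook with the crucible still in it. I handed the job in at about 54 s, inside the 72 s limit.

- **How it went:** I gripped the black tab, lifted the carrier (about 6.5 N) and passed the bail window over the hook tip without touching it. I then lowered it slowly along the hook's arc, trimming the sideways push as the arm sank. I let go only once the last averaged force on the tool was (0.08, 0.21, −0.04) N.
- **Last checks:** After release the carrier shifted by no more than about a millimetre. Over five images spanning about 1.5 s after the gripper had backed off, the tab stayed at z = 0.240 m within 0.1 mm. The crucible was in the tray, the bystanders looked unmoved, and the gripper was well clear above.
- **What disagreed:** The bail's sideways position from the wrist camera's depth data was 2–4 mm off from the ray-cast fits, so I used the fits. During lowering the push along the arm briefly reached 2.6 N before I eased it off. Near balance the force readings wandered by a few tenths of a newton. The last before/after image comparison still flagged about 200 changed pixels. The few I printed were at the left edge, away from the carrier, and I did not trace them further.

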